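Hold a loose brood ball level under the bench magnifier

ROBOT

A 7-joint arm with a two-finger parallel gripper is mounted at the origin on the work surface. World frame = base frame: x ahead of the robot, y to its left, z up, the work surface at z = 0. Lengths are in m, angles in rad, forces in N, time in s.
With the tool pointing down it reaches from about 0.425 to 0.825 m from the base axis. Payload 3.6 kg.
Tool frame: the origin (TCP) lies where the fingers leave the gripper's body, on its centre line; the fingertips stand 73 mm ahead of it and the grasp point (between the pads) lies 54 mm ahead of it; x points along the fingers, y is the direction in which the jaws open and shut, and the axes are right-handed (so a half turn about x gives the same grasp; the last joint's range is limited). The gripper opens to 85 mm and grips with 20 to 120 N. Pads are 22 mm wide; open, the fingers measure 114 mm over their backs; the gripper's body (76 mm by 85 mm) begins 54 mm behind the grasp point. The pads swing forward as they close: fully open they stand 13 mm farther back than shut.
Start: joints at [-1.274, 0.615, -0.013, 1.423, 0.008, 1.103, -0.04], TCP at [0.207, 0.616, 0.304] pointing down, gripper open.
Joint ranges: [-3.12, 3.12], [-0.3, 2.06], [-1.34, 1.32], [0.26, 2.42], [-1.36, 4.5], [0.01, 1.98], [-2.84, 2.84]. Speed limits (rad/s): [2.79, 2.79, 3.14, 3.14, 3.14, 3.14, 3.14].

INTERFACE

Orientations are given as a unit quaternion [x, y, z, w].
In Python, from station import arm, snapshot, camera_info, ticket gives the robot as it stands. Calls block until the motion is done:
- arm.movep(position, orientation): joint-space move of the TCP to a pose.
- arm.line_to(position, velocity=0.15, ori=None): straight line of the TCP; ori=None keeps the orientation; velocity is the mean speed in m/s.
- arm.move_j(angles): joint-space move.
- arm.move_gripper(opening, effort=None): opening from 0.0 (shut) to 1.0 (fully open); effort is the grip in N (None keeps the last); returns when the fingers have stopped.
- arm.pause(seconds).
- arm.ik(position, orientation): joint angles nearest the present ones, or None.
- snapshot(name): name is "side" or "top" or "wrist"; returns the picture (420x560x3 uint8, blue, green, red); there is no depth.
- camera_info(name): a dict with "fx", "fy", "cx", "cy" (pixels), "R" (3x3) and "t" (3): a world point X has camera coordinates R X + t; the wrist camera has in their place "T_tool_cam" (4x4, takes a point from camera to tool coordinates, whose origin is the TCP and whose axes are the tool frame's). Camera axes: x right, y down, z forward; pixel columns grow to the right and rows downward; lengths in m; the calibration is good to about 2 mm. A picture is of the moment at which its call begins: read the wrist's pose just before it. camera_info takes no time and is no camera call.
A pose or a line that the arm cannot do raises arm.MotionError and nothing moves.
- ticket.finish_job(): hands the job in, once; it reports no verdict.
Readings, each from a call of its own:
- arm.read_time(): time.
- arm.read_joint_positions(): joint angles.
- arm.read_dq(): joint speeds.
- arm.read_effort(): joint torques, N m.
- arm.read_tool_pos(): TCP position.
- arm.read_eef_rot(): TCP orientation.
- arm.read_ft_force(): force on the tool from outside, world axes, zero at the start.
- arm.read_wrist_torque(): the same for the moment, N m.
- arm.read_opening(): opening from 0.0 (shut) to 1.0 (fully open).
Only numpy, scipy, OpenCV 4.12 (cv2) and the standard library are available. Lean on these libraries where they do the work, as an engineer would, in place of code of your own. Each camera call takes 0.05 s, during which the arm holds its last target.

TASK

Wind the magnifier's lamp timer clockwise, a part turn at a time, right up to its stop. Then pick up by its handle the sample pan that has the loose round brood ball, carry it without letting the ball leave its shallow well, and finish still holding it: pan level and still, with the ball under the middle of the magnifier's lens and about 12 cm below the glass. Do not bump the lens head, and leave everything else on the bench where it is.

Things in the scene. Friction and masses are not known exactly. Their poses are not given: they have to be found in the camera images.
- timer (a joint): Spring-wound lamp timer in the magnifier's base: a black bar knob on a vertical axis. Value in rad, 0 = run down, 3.3 = fully wound (stop); grows clockwise seen from above. Stiff (about 0.07 Nm to start, 0.11 Nm near the stop); it stays where it is left. The bar is 42 mm long, 12 mm thick and 30 mm tall; at value 0 it lies along the x axis of magnifier (white mark towards -x) and turns clockwise from there.
- timer_grip (a point): Point on the knob's axis, 13 mm below the top of the bar. The bar's grip sides reach from 17 mm below this point to 13 mm above it; below them is a 46 mm disc, and the top of the base is 25 mm below this point. Its x axis lies along the bar and turns with the knob.
- magnifier: Bench magnifier, fixed to the bench: white base 240 (x) x 170 (y) x 45 mm, origin at the middle of its underside on the bench; x axis points from the timer towards the column. Timer axis at (-65, 0) mm; steel column, 22 mm thick and 435 mm tall, at (80, 0) mm. Lens over (60, -260) mm, off to the -y side of the base.
- lens_head: White ring (100 mm outside, from 12 mm below to 10 mm above the origin) with a round glass, plus the 14 mm thick arm at the same height that runs to a clamp on the column. Origin at the centre of the glass. Its height on the column differs from day to day.
- lens (a point): Centre of the glass, z up: the same point as the origin of lens_head. 260 to 340 mm above the bench.
- pan: The pan to carry: shallow white sample pan 96 (x) x 84 (y) x 14 mm with a white foam bed (top 10 mm above the underside) and a wooden bar handle out to -x. Origin at the centre of the pan's underside, z up. About 160 g. The handle is 16 mm wide (y) and runs from x = -61 to -155 mm, from 8 to 32 mm above the underside.
- pan_grip (a point): Good place to hold the handle: its middle, 115 mm from the well along the pan's -x, 22 mm above the underside. Axes as the pan.
- well (a point): The pan's well, a round recess at its centre 31 mm across and 3.5 mm deep; this point is where the middle of the ball is when centred in it, 21.5 mm above the pan's underside.
- ball_center (a point): Middle of the brown brood ball, 30 mm across, about 18 g. It lies loose in the well and can roll some 6 mm either way; it rolls out if the pan is tipped more than about 40 degrees or jerked.
- beetle_pan: Bystander: a second pan of the same make, with a dead beetle in its well instead of the ball. The two pans may change places.
- jar: Bystander: closed amber specimen jar, 84 mm across, 85 mm tall, origin under its centre.
- dish: Bystander: clear open dish, 90 mm across, 14 mm tall, origin under its centre.
- pinning_block: Bystander: wooden stepped block 75 x 28 x 36 mm, origin under its centre.
- brush: Bystander: brush 170 mm long, lying along its x.
- forceps: Bystander: steel forceps 120 mm long, lying along their x.
- vial: Bystander: capped vial 28 mm across and 60 mm tall, origin under its centre.

How it is judged:
By the outcome, as a careful person would: the job done as asked, in the order asked, and still so for the second after the job is handed in, while the arm keeps its last pose, push and grip.
It also fails if it takes over 72 s, if anything falls off the work surface, if the arm or the gripper's body presses on something with over 40 N, if the wrist force passes 120 N, or if a joint passes its speed limit or range.

## Working session

There is one attempt and no reset: what is moved stays moved. The work goes in short steps, each a Python script; the robot and the scene stay as the last script left them, time stands still between calls to the robot, and variables do not carry over. Pictures are saved under pics/ and viewed, and the job is handed in when it is done.

```bash
ls; mkdir -p pics; python3 - <<'E'
from station import arm, snapshot, camera_info
import cv2,numpy as np
np.set_printoptions(precision=4,suppress=True)
for n in ["side","top","wrist"]:
    print(n,camera_info(n)); 
print(arm.read_time(),arm.read_tool_pos(),arm.read_eef_rot())
for n in ["side","top","wrist"]:
    cv2.imwrite(f"pics/{n}0.png",snapshot(n))
E
```

```text
pics
side {'fx': 504.78793779847194, 'fy': 504.78793779847194, 'cx': 278.81150091808064, 'cy': 208.04791943162343, 'R': array([[-0.8995, -0.4367,  0.014 ],
       [-0.3032,  0.6008, -0.7397],
       [ 0.3146, -0.6696, -0.6728]]), 't': array([0.5276, 0.3607, 0.9787])}
top {'fx': 383.63772663972065, 'fy': 383.63772663972065, 'cx': 278.58039630295735, 'cy': 212.96528716757769, 'R': array([[ 0.0171, -0.9997,  0.017 ],
       [-0.9834, -0.0199, -0.1801],
       [ 0.1804, -0.0136, -0.9835]]), 't': array([-0.0641,  0.6314,  1.0912])}
wrist {'fx': 375.1707999348081, 'fy': 375.1707999348081, 'cx': 286.55164943309546, 'cy': 206.2662412701098, 'T_tool_cam': array([[-0.0003, -0.2654,  0.9641, -0.0696],
       [ 1.    , -0.0004,  0.0002, -0.0003],
       [ 0.0003,  0.9641,  0.2654, -0.0673],
       [ 0.    ,  0.    ,  0.    ,  1.    ]])}
0.0 [0.2066 0.6157 0.3027] [ 0.113   0.698  -0.1149  0.6977]
```

View pics/side0.png

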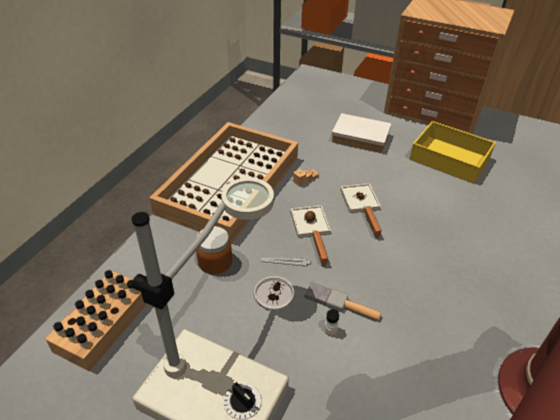

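View pics/top0.png

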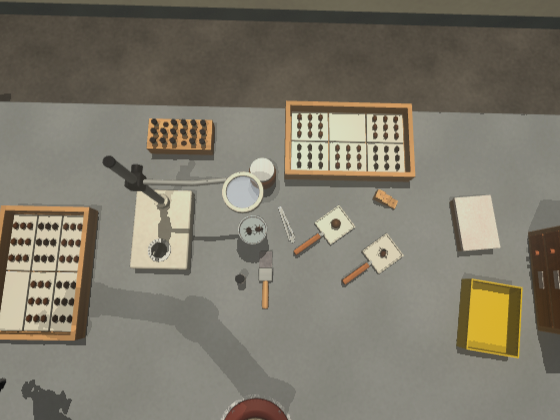

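View pics/wrist0.png

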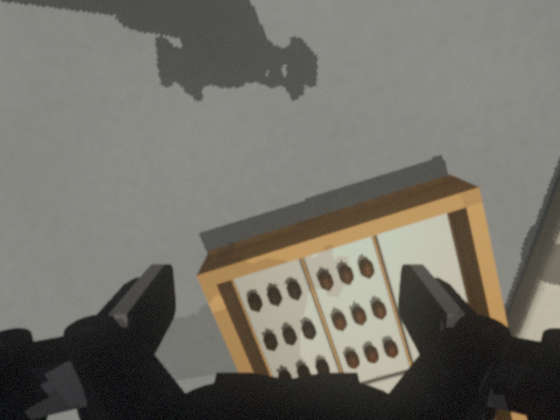

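```bash
cat > h.py <<'E'
import numpy as np, cv2
from station import arm, snapshot, camera_info
np.set_printoptions(precision=4,suppress=True)
def cam(n,tool=None):
    c=camera_info(n);K=np.array([[c['fx'],0,c['cx']],[0,c['fy'],c['cy']],[0,0,1]])
    if 'R' in c: return K,np.array(c['R']),np.array(c['t'])
    p,R=tool; T=np.array(c['T_tool_cam']); W=np.eye(4);W[:3,:3]=R;W[:3,3]=p
    M=np.linalg.inv(W@T); return K,M[:3,:3],M[:3,3]
def at_z(c,uv,z):
    K,R,t=c; d=R.T@np.linalg.inv(K)@np.array([uv[0],uv[1],1.]); o=-R.T@t
    return o+d*(z-o[2])/d[2]
def proj(c,X):
    K,R,t=c; p=K@(R@np.asarray(X,float)+t); return p[:2]/p[2]
def tri(c1,u1,c2,u2):
    A=cv2.triangulatePoints(c1[0]@np.c_[c1[1],c1[2]],c2[0]@np.c_[c2[1],c2[2]],np.array(u1,float).reshape(2,1),np.array(u2,float).reshape(2,1))
    return (A[:3]/A[3]).ravel()
E
python3 - <<'E'
import cv2
t=cv2.imread('pics/top0.png');s=cv2.imread('pics/side0.png')
def crop(im,x,y,w,h,k,n): cv2.imwrite(n,cv2.resize(im[y:y+h,x:x+w],None,fx=k,fy=k,interpolation=cv2.INTER_CUBIC))
crop(t,100,140,200,150,4,'pics/t_a.png')
crop(t,220,150,200,150,4,'pics/t_b.png')
crop(s,120,160,200,150,4,'pics/s_a.png')
crop(s,120,280,180,135,4,'pics/s_b.png')
E
```

```text
(no output)
```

View pics/t_a.png

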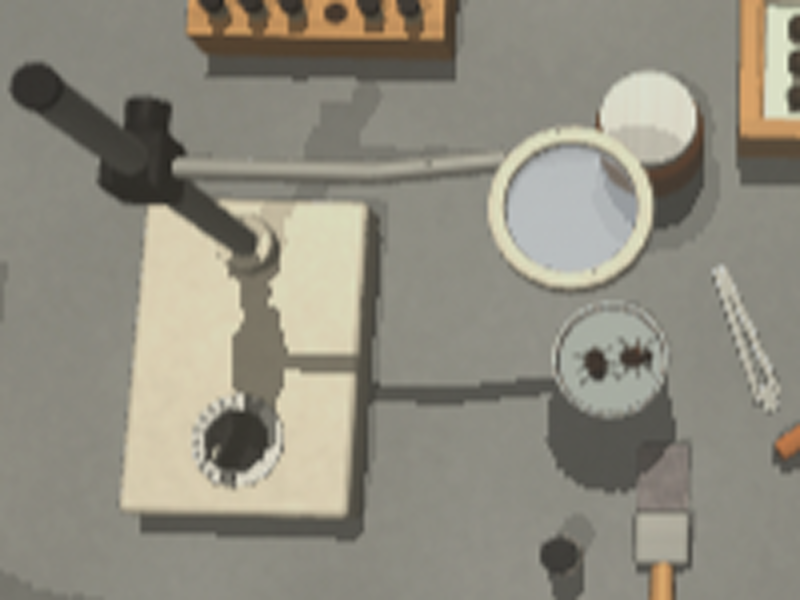

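View pics/t_b.png

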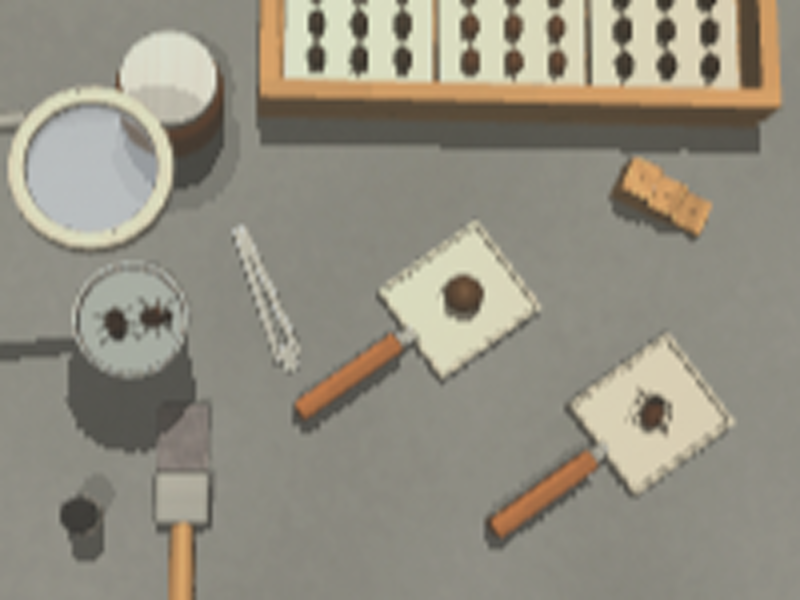

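View pics/s_a.png

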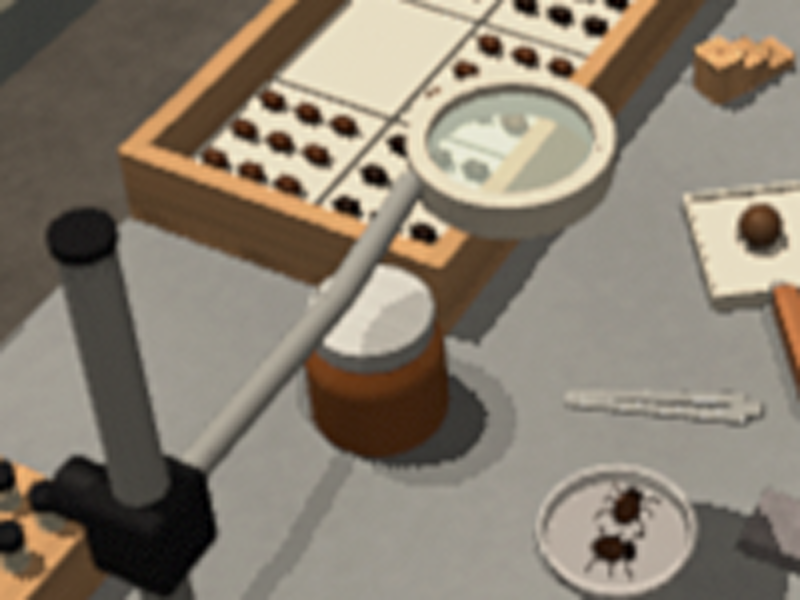

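View pics/s_b.png

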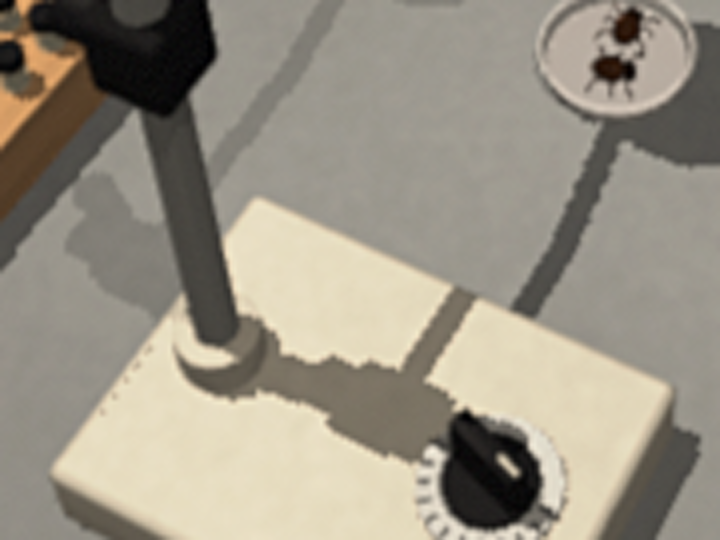

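```bash
cat > m.py <<'E'
from h import *
T=cam('top');S=cam('side')
a=lambda x,y:(100+x/4-.4,140+y/4-.4); b=lambda x,y:(220+x/4-.4,150+y/4-.4)
sa=lambda x,y:(120+x/4-.4,160+y/4-.4); sb=lambda x,y:(120+x/4-.4,280+y/4-.4)
lens=tri(T,a(571,208),S,sa(508,143));print('lens',lens)
print('  reproj T',proj(T,lens),a(571,208),'S',proj(S,lens),sa(508,143))
c=np.array([at_z(T,a(*p),.045) for p in [(150,202),(370,203),(350,517),(122,510)]]);print('base T',c,[np.linalg.norm(c[i]-c[i-1]) for i in range(4)])
c2=np.array([at_z(S,sb(*p),.045) for p in [(260,198),(672,388),(52,475)]]);print('base S',c2)
# magnifier frame: x axis timer->column
d=(c[0]+c[1]-c[2]-c[3])[:2];yaw=np.arctan2(d[1],d[0]);o=c.mean(0)[:2];print('o',o,'yaw',yaw)
R=np.array([[np.cos(yaw),-np.sin(yaw)],[np.sin(yaw),np.cos(yaw)]])
for n,p in [('timer',(-.065,0)),('col',(.08,0)),('lens',(.06,-.26))]: print(n,o+R@p)
print('timer T',at_z(T,a(238,445),.055),'S',at_z(S,sb(492,488),.055))
print('ball',tri(T,b(463,295),S,sa(760,227)),at_z(T,b(463,295),.0215),at_z(S,sa(760,227),.0215))
pc=np.array([at_z(T,b(*p),.014) for p in [(475,221),(540,308),(443,381),(378,293)]]);print('pan',pc,pc.mean(0),[np.linalg.norm(pc[i]-pc[i-1]) for i in range(4)])
ax=(pc[0]+pc[1]-pc[2]-pc[3])/2;print('pan yaw',np.arctan2(ax[1],ax[0]))
h1=at_z(T,b(301,408),.032);h2=at_z(T,b(396,342),.032);print('handle',h1,h2,np.linalg.norm(h1-h2),np.arctan2(*(h2-h1)[1::-1]))
E
python3 m.py
```

```text
lens [0.6404 0.0388 0.2892]
  reproj T [242.3603 191.6366] (242.35, 191.6) S [246.5734 195.342 ] (246.6, 195.35)
base T [[0.6969 0.3793 0.045 ]
 [0.6996 0.2125 0.045 ]
 [0.4625 0.2135 0.045 ]
 [0.4646 0.3804 0.045 ]] [np.float64(0.23228623132608697), np.float64(0.16677932605906948), np.float64(0.23717643587813944), np.float64(0.16688680516176815)]
base S [[0.6954 0.2146 0.045 ]
 [0.4637 0.2167 0.045 ]
 [0.6969 0.3799 0.045 ]]
o [0.5809 0.2964] yaw -0.0044717430691817986
timer [0.5159 0.2967]
col [0.6609 0.296 ]
lens [0.6397 0.0361]
timer T [0.5129 0.2963 0.055 ] S [0.5129 0.3015 0.055 ]
ball [ 0.6094 -0.2282  0.0234] [ 0.6101 -0.2285  0.0215] [ 0.6098 -0.2302  0.0215]
pan [[ 0.6702 -0.2397  0.014 ]
 [ 0.6023 -0.2895  0.014 ]
 [ 0.5442 -0.2136  0.014 ]
 [ 0.6116 -0.1636  0.014 ]] [ 0.6071 -0.2266  0.014 ] [np.float64(0.09598358824905072), np.float64(0.08415073320675769), np.float64(0.09552443402964049), np.float64(0.08394325389112517)]
pan yaw -0.9156200530811367
handle [ 0.52   -0.1037  0.032 ] [ 0.5714 -0.1754  0.032 ] 0.08820647012942054 -0.9492810915186881
```

```bash
cat >> h.py <<'E'
from scipy.spatial.transform import Rotation as Ro
def down(phi):
    c,s=np.cos(phi),np.sin(phi)
    return Ro.from_matrix(np.array([[0,c,s],[0,s,-c],[-1,0,0]])).as_quat()
def phi_now():
    R=Ro.from_quat(arm.read_eef_rot()).as_matrix(); return np.arctan2(R[1,1],R[0,1])
E
python3 - <<'E'
from h import *
S=cam('side')
sb=lambda x,y:(120+x/4-.4,280+y/4-.4)
p=at_z(S,sb(463,415),.083);q=at_z(S,sb(533,492),.083);print('bar',p,q,q-p,np.arctan2(*(q-p)[1::-1]))
print('mark',at_z(S,sb(508,465),.083))
print('phi now',phi_now())
t=[.515,.2985]
for phi in np.arange(-3.1,3.2,.3):
    j=arm.ik([*t,.25],down(phi)); j2=arm.ik([*t,.129],down(phi))
    print(round(phi,2),j,None if j2 is None else j2[6])
E
```

```text
bar [0.5332 0.2894 0.083 ] [0.4885 0.3072 0.083 ] [-0.0447  0.0177  0.    ] 2.7633959480324304
mark [0.5041 0.3011 0.083 ]
phi now 1.2470608120400721
-3.1 [-0.2599  0.6282 -0.4964  1.6474  0.3498  0.9556  2.3027] 2.1686426511154506
-2.8 [-0.213   0.6447 -0.5791  1.6459  0.4087  0.9746  2.5501] 2.4080273201076587
-2.5 [-0.1677  0.664  -0.6617  1.6444  0.4677  0.997   2.7977] 2.6460476687304784
-2.2 [-1.1569  0.8455  1.1329  1.6768 -0.825   1.1748 -2.0052] -1.8071621134375697
-1.9 [-1.1569  0.8455  1.1329  1.6768 -0.825   1.1748 -1.7052] -1.5071621134375697
-1.6 [-0.9768  0.6755  0.7058  1.6715 -0.5079  0.9861 -1.6918] -1.587502606206877
-1.3 [-0.9388  0.6564  0.6335  1.6703 -0.4545  0.9665 -1.4411] -1.3388133013903787
-1.0 [-0.8986  0.6396  0.5599  1.669  -0.4005  0.9496 -1.1911] -1.0987402220468732
-0.7 [-0.8535  0.6242  0.4801  1.6676 -0.3423  0.9343 -0.945 ] -0.8739158992332559
-0.4 [-0.8008  0.6099  0.3898  1.6658 -0.277   0.9207 -0.7056] -0.6615244979083961
-0.1 [-0.7583  0.601   0.3187  1.6644 -0.2259  0.9125 -0.453 ] -0.4180025464124897
0.2 [-0.7163  0.5941  0.2494  1.663  -0.1764  0.9065 -0.1989] -0.17607429586878504
0.5 [-0.6736  0.589   0.1797  1.6616 -0.1268  0.9024  0.0552] 0.06474113728907877
0.8 [-0.6303  0.5856  0.1097  1.6601 -0.0773  0.9001  0.3094] 0.3048953070527871
1.1 [-0.5866  0.584   0.0395  1.6586 -0.0278  0.8996  0.5636] 0.5448025754971051
1.4 [-0.5428  0.584  -0.0308  1.6571  0.0217  0.9009  0.818 ] 0.7848374823312977
1.7 [-0.4993  0.5857 -0.1006  1.6556  0.0707  0.9039  1.0729] 1.02318845280702
2.0 [-0.4512  0.5896 -0.1782  1.6539  0.1252  0.9093  1.323 ] 1.2586742584680637
2.3 [-0.4016  0.5958 -0.2588  1.6522  0.1819  0.9172  1.5713] 1.4964322263528882
2.6 [-0.3508  0.6048 -0.3425  1.6505  0.2409  0.9281  1.8177] 1.718337349179169
2.9 [-0.303   0.6158 -0.4227  1.6489  0.2975  0.9411  2.0665] 1.9465351578790804
3.2 [-0.2574  0.629  -0.5007  1.6473  0.3529  0.9565  2.3167] 2.1820031742232744
```

```bash
python3 - <<'E'
from h import *
arm.movep([.5145,.298,.26],down(1.19))
print(arm.read_time(),arm.read_tool_pos(),phi_now())
p,q=arm.read_tool_pos(),arm.read_eef_rot()
im=snapshot('wrist');np.savez('w1.npz',p=p,q=q)
cv2.imwrite('pics/w1.png',im)
cv2.imwrite('pics/w1c.png',cv2.resize(im[100:300,160:420],None,fx=3,fy=3,interpolation=cv2.INTER_CUBIC))
E
```

```text
1.7833 [0.5135 0.3001 0.2601] 1.1931773510677854
```

View pics/w1.png

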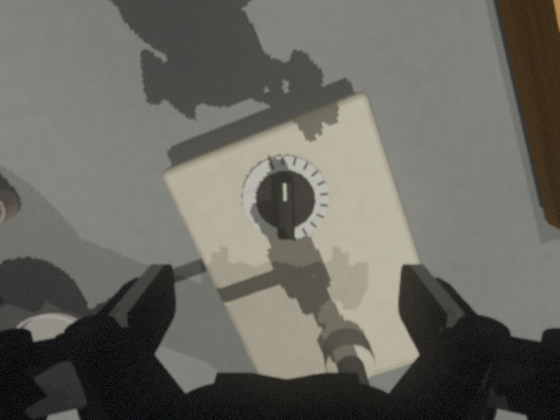

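View pics/w1c.png

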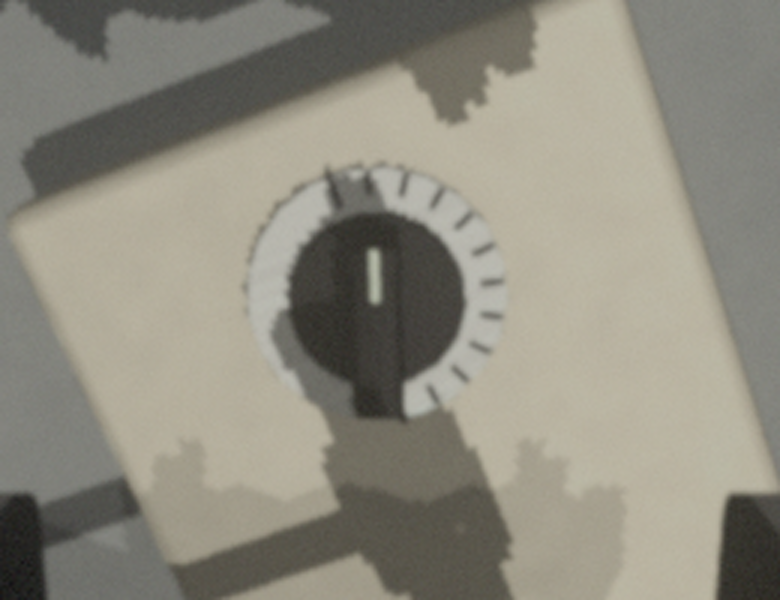

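```bash
python3 - <<'E'
from h import *
d=np.load('w1.npz');W=cam('wrist',(d['p'],Ro.from_quat(d['q']).as_matrix()))
c=lambda x,y:(160+x/3-.33,100+y/3-.33)
print('disc',at_z(W,c(377,297),.052),'dial',at_z(W,c(376,291),.046))
a,b=at_z(W,c(374,248),.083),at_z(W,c(375,303),.083);print('mark',a,b,np.arctan2(*(a-b)[1::-1]),np.linalg.norm(a-b))
k=[at_z(W,c(x,y),.045) for x,y in [(12,213),(620,0)]];print('edge',k,np.arctan2(*(k[1]-k[0])[1::-1]))
print(arm.read_tool_pos(),phi_now(),arm.read_ft_force())
E
```

```text
disc [0.5159 0.2981 0.052 ] dial [0.5157 0.2979 0.046 ]
mark [0.4979 0.3046 0.083 ] [0.5098 0.3001 0.083 ] 2.779953715138928 0.012694088773700003
edge [array([0.4625, 0.2189, 0.045 ]), array([0.4701, 0.38  , 0.045 ])] 1.5236745348531622
[0.5135 0.3001 0.2601] 1.1934304581761666 [ 0.4401  0.5619 -0.2143]
```

```bash
cat >> h.py <<'E'
def go(p,q,v=0.15,tol=.0008,n=2,line=True):
    """line then correct steady-state offset"""
    p=np.array(p,float);cmd=p.copy()
    arm.line_to(cmd,v,ori=q)
    for _ in range(n):
        e=p-arm.read_tool_pos()
        if np.linalg.norm(e)<tol: break
        cmd=cmd+e; arm.line_to(cmd,0.05,ori=q)
    return cmd
E
python3 - <<'E'
from h import *
P=[.5158,.298];q=down(1.20)
t=arm.read_time()
c=go([*P,.165],q);print(arm.read_time()-t,c,arm.read_tool_pos(),phi_now())
c=go([*P,.1295],q,.08);print(arm.read_time()-t,c,arm.read_tool_pos(),phi_now(),arm.read_ft_force())
arm.move_gripper(0.0,60)
print(arm.read_time()-t,arm.read_opening(),arm.read_tool_pos(),arm.read_ft_force(),arm.read_wrist_torque())
E
```

```text
1.0333999999999999 [0.5154 0.2974 0.1643] [0.5157 0.2976 0.1652] 1.1999133755787599
1.6167000000000002 [0.5158 0.298  0.1295] [0.5158 0.298  0.1291] 1.1999823486312973 [-0.4279 -0.0054 -0.0654]
2.2834 0.1293733295467402 [0.5159 0.2983 0.1298] [-0.2921  0.4289  2.2424] [0.0553 0.0653 0.0523]
```

```bash
python3 - <<'E'
from h import *
P=[.5158,.298,.1295];t=arm.read_time()
for phi in np.arange(1.20-.25,-.31,-.25):
    arm.movep(P,down(phi))
    print(round(arm.read_time()-t,2),phi,phi_now(),arm.read_tool_pos()-P,arm.read_ft_force(),arm.read_wrist_torque()[2])
E
```

```text
0.29 0.95 0.9545037302763137 [0.0002 0.0006 0.0003] [0.0743 1.837  2.8516] -0.07319159390689071
0.58 0.7 0.7070181603525174 [0.0005 0.0008 0.0003] [0.458  2.1733 1.7984] -0.004256014350649942
0.88 0.44999999999999996 0.4579589400981068 [0.0007 0.0009 0.0003] [1.7857 3.4519 1.509 ] -0.05322596705211159
1.17 0.19999999999999996 0.2093535020541174 [0.001  0.0011 0.0004] [2.7054 4.1205 1.1765] -0.01062640108432756
1.46 -0.050000000000000044 -0.040784563559372086 [0.0013 0.0011 0.0004] [3.3279 5.712  0.8904] -0.05702978057666235
1.76 -0.30000000000000004 -0.29100962559644106 [0.0016 0.001  0.0004] [ 4.3672  5.0553 -0.6808] 0.005188432732230491
```

```bash
python3 - <<'E'
from h import *
t=arm.read_time()
arm.move_gripper(1.0);print(arm.read_tool_pos())
arm.line_to([.5162,.2985,.19],.2)
arm.movep([.5162,.2985,.26],down(2.84))
p,q=arm.read_tool_pos(),arm.read_eef_rot()
im=snapshot('wrist');np.savez('w2.npz',p=p,q=q)
print(arm.read_time()-t,p,phi_now())
cv2.imwrite('pics/w2c.png',cv2.resize(im[100:300,160:420],None,fx=3,fy=3,interpolation=cv2.INTER_CUBIC))
E
```

```text
[0.5157 0.298  0.1295]
3.3416999999999994 [0.5161 0.2984 0.2595] 2.8398069586117467
```

View pics/w2c.png

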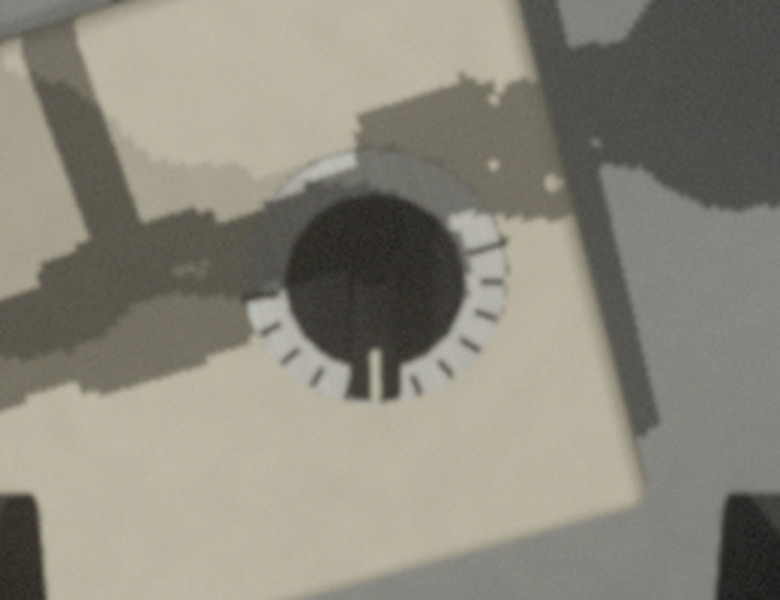

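```bash
python3 - <<'E'
from h import *
d=np.load('w2.npz');W=cam('wrist',(d['p'],Ro.from_quat(d['q']).as_matrix()))
c=lambda x,y:(160+x/3-.33,100+y/3-.33)
D=at_z(W,c(376,280),.052);print('disc',D,'dial',at_z(W,c(376,276),.046))
P=[.5164,.2985,.1295];t=arm.read_time()
q=down(2.84)
go([*P[:2],.165],q,.2);go(P,q,.1);print(arm.read_tool_pos(),phi_now(),arm.read_ft_force())
arm.move_gripper(0.0,60)
print(arm.read_opening(),arm.read_tool_pos(),arm.read_ft_force())
for phi in [2.6,2.35,2.1,1.85,1.6,1.5]:
    arm.movep(P,down(phi))
    print(round(arm.read_time()-t,2),phi,phi_now(),arm.read_tool_pos()-P,arm.read_ft_force(),arm.read_wrist_torque(),arm.read_effort()[6])
E
```

```text
disc [0.5164 0.2965 0.052 ] dial [0.5165 0.2968 0.046 ]
[0.5164 0.2986 0.1294] 2.840180512319681 [-0.2975 -0.0293 -0.4586]
0.12872442828544414 [0.5173 0.2982 0.13  ] [ 1.9177 -0.2421  1.7808]
2.33 2.6 2.6034366295125437 [ 0.0009 -0.0003  0.0004] [ 2.5689 -1.3169  1.5644] [-0.3758 -0.4499 -0.0996] -0.05005835322663188
2.63 2.35 2.355673659000211 [ 0.001  -0.0003  0.0004] [ 4.003  -2.3796  3.3585] [-0.414  -0.6468 -0.0345] -0.036850712494924664
2.93 2.1 2.104791111206312 [ 0.0011 -0.0004  0.0004] [ 4.4833 -2.4142  3.9982] [-0.494  -0.8034  0.0035] -0.03900514100678265
3.22 1.85 1.8534409645162369 [ 0.0011 -0.0005  0.0004] [ 4.2252 -2.4025  3.971 ] [-0.5164 -0.8454 -0.0142] -0.020521052065305412
3.51 1.6 1.6034067020748612 [ 0.0011 -0.0005  0.0004] [ 2.8864 -3.023   4.9643] [-0.5312 -0.8436 -0.0306] -0.022938356269150972
3.76 1.5 1.5033909351837562 [ 0.0012 -0.0006  0.0004] [ 3.1132 -2.7804  4.2136] [-0.5805 -0.8558 -0.0519] -0.004798736481461674
```

```bash
python3 - <<'E'
from h import *
P=[.5170,.2982,.1295];t=arm.read_time()
for phi in [1.45,1.41,1.37,1.33,1.29,1.25,1.21]:
    arm.movep(P,down(phi)); arm.pause(.1)
    ph=phi_now();tq=arm.read_wrist_torque();e=arm.read_effort()[6]
    print(round(arm.read_time()-t,2),phi,ph,arm.read_tool_pos()-P,arm.read_ft_force(),tq,e)
    if ph-phi>.035 or abs(tq[2])>.6: break
E
```

```text
0.35 1.45 1.45363953187693 [ 0.0007 -0.0003  0.0004] [ 3.5575 -3.1077  6.8489] [-0.6057 -0.7268 -0.0185] 0.029348545940592885
0.7 1.41 1.4136575503483155 [ 0.0006 -0.0004  0.0004] [ 4.1929 -2.3983  5.3661] [-0.5426 -0.7195 -0.067 ] 0.028905857470817864
1.05 1.37 1.3778067346177867 [ 0.0006 -0.0003  0.0004] [ 3.4846 -2.6929  5.7047] [-0.5762 -0.7216  0.6234] -0.6191663816571236
```

```bash
cat >> h.py <<'E'
def pose(grasp,psi,tau):
    """TCP pos, quat to hold handle at grasp, pan yaw psi, body leaning away from pan by tau"""
    px=np.array([np.cos(psi),np.sin(psi),0]);up=np.array([0,0,1.])
    x=np.sin(tau)*px-np.cos(tau)*up; y=np.array([-np.sin(psi),np.cos(psi),0]); z=np.cross(x,y)
    return np.array(grasp)-.054*x, Ro.from_matrix(np.c_[x,y,z]).as_quat()
E
python3 - <<'E'
from h import *
t=arm.read_time()
p0=arm.read_tool_pos()
arm.move_gripper(.5)
arm.line_to([.5164,.2984,.19],.2)
arm.line_to([.5164,.2984,.26],.2,ori=down(1.2))
p,q=arm.read_tool_pos(),arm.read_eef_rot()
im=snapshot('wrist');np.savez('w3.npz',p=p,q=q)
print(arm.read_time()-t,arm.read_time(),p,phi_now())
cv2.imwrite('pics/w3c.png',cv2.resize(im[100:300,160:420],None,fx=3,fy=3,interpolation=cv2.INTER_CUBIC))
a=np.array([np.cos(-.935),np.sin(-.935)]);g=np.array([.607,-.2275])-.115*a;print('grip',g)
for tau in [0,.15,.25,.35]:
  for (gr,psi) in [([*g,.027],-.935),([*g,.17],-.935),([.640-.115,.0388,.175],0.0),([.640-.115,.0388,.175],-.25)]:
    P,Q=pose(gr,psi,tau); print(tau,gr,psi,P,arm.ik(P,Q))
b=lambda x,y:(220+x/4-.4,150+y/4-.4);T=cam('top')
print('forceps',at_z(T,b(240,230),.004),at_z(T,b(290,365),.004))
E
```

```text
1.4082999999999988 15.4333 [0.5157 0.2982 0.259 ] 1.200707426589145
grip [ 0.5387 -0.135 ]
0 [np.float64(0.5387108809669826), np.float64(-0.13497110601712356), 0.027] -0.935 [ 0.5387 -0.135   0.081 ] [ 0.1232  0.785   0.1308  1.8961 -0.2036  0.4732  1.0335]
0 [np.float64(0.5387108809669826), np.float64(-0.13497110601712356), 0.17] -0.935 [ 0.5387 -0.135   0.224 ] [ 0.0295  0.5738  0.2728  1.8047 -0.2071  0.791   1.0427]
0 [0.525, 0.0388, 0.175] 0.0 [0.525  0.0388 0.229 ] [-0.1351  0.5164  0.0293  1.8736 -0.0212  0.7519  1.4767]
0 [0.525, 0.0388, 0.175] -0.25 [0.525  0.0388 0.229 ] [-0.1787  0.5176  0.094   1.8749 -0.0681  0.7521  1.2736]
0.15 [np.float64(0.5387108809669826), np.float64(-0.13497110601712356), 0.027] -0.935 [ 0.5339 -0.1285  0.0804] [ 0.0216  0.7701  0.2004  1.9902 -0.1214  0.2857  0.9093]
0.15 [np.float64(0.5387108809669826), np.float64(-0.13497110601712356), 0.17] -0.935 [ 0.5339 -0.1285  0.2234] [-0.0715  0.5424  0.3339  1.898  -0.1221  0.6165  0.9393]
0.15 [0.525, 0.0388, 0.175] 0.0 [0.5169 0.0388 0.2284] [-0.1521  0.4663  0.0377  1.9901  0.0017  0.5365  1.4498]
0.
[... 606 characters left out ...]
 0.0421 0.2273] [-0.2952  0.4498  0.1747  2.0609  0.0508  0.4062  1.13  ]
0.35 [np.float64(0.5387108809669826), np.float64(-0.13497110601712356), 0.027] -0.935 [ 0.5277 -0.1201  0.0777] [-0.176   0.7971  0.3768  2.1068 -0.0155  0.0435  0.714 ]
0.35 [np.float64(0.5387108809669826), np.float64(-0.13497110601712356), 0.17] -0.935 [ 0.5277 -0.1201  0.2207] [-0.2492  0.5345  0.469   2.0197  0.0441  0.3884  0.73  ]
0.35 [0.525, 0.0388, 0.175] 0.0 [0.5065 0.0388 0.2257] [-0.1875  0.4228  0.0627  2.1466  0.0909  0.2268  1.351 ]
0.35 [0.525, 0.0388, 0.175] -0.25 [0.5071 0.0434 0.2257] [-0.3757  0.4386  0.2484  2.1359  0.1356  0.2598  1.0284]
forceps [ 0.6612 -0.0559  0.004 ] [ 0.5554 -0.0965  0.004 ]
```

View pics/w3c.png

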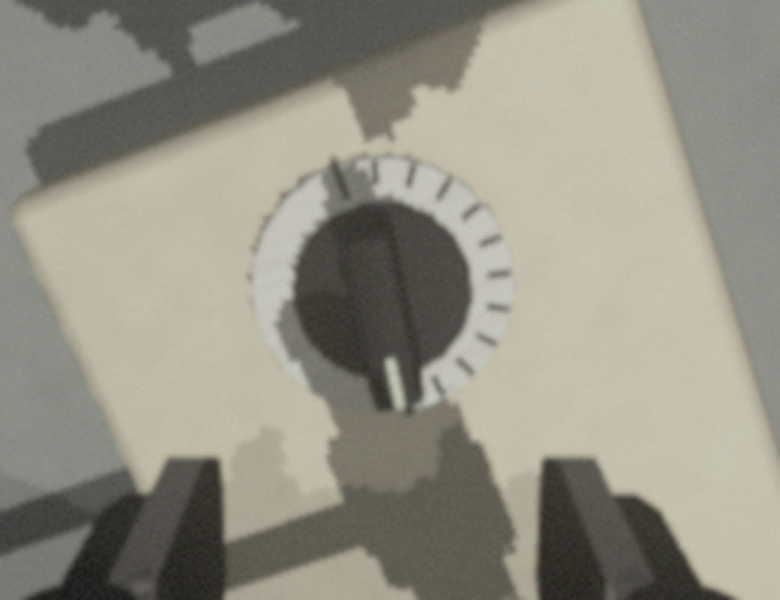

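```bash
python3 - <<'E'
from h import *
d=np.load('w3.npz');W=cam('wrist',(d['p'],Ro.from_quat(d['q']).as_matrix()))
c=lambda x,y:(160+x/3-.33,100+y/3-.33)
a,b=at_z(W,c(389.5,360),.083),at_z(W,c(402.5,408),.083);print('mark',a,b,np.arctan2(*(b-a)[1::-1]))
ctr=at_z(W,c(383,281),.046);k=at_z(W,c(339,180),.046);print('tick0',ctr,np.arctan2(*(k-ctr)[1::-1]))
for i,(x,y) in enumerate([(340,180),(375,168),(411,174),(445,188),(470,212),(490,240),(500,273),(497,307),(487,340),(465,367),(438,385)]):
    k=at_z(W,c(x,y),.046)-ctr; print(i,np.arctan2(k[1],k[0]))
# yaw edges: left base edge
e=[at_z(W,c(x,y),.045) for x,y in [(15,215),(135,480)]];print('left edge dir',np.arctan2(*(e[1]-e[0])[1::-1]))
e=[at_z(W,c(x,y),.045) for x,y in [(642,15),(775,460)]];print('right edge dir',np.arctan2(*(e[1]-e[0])[1::-1]))
E
```

```text
mark [0.5252 0.2961 0.083 ] [0.5371 0.2947 0.083 ] -0.11528115753994847
tick0 [0.5156 0.2983 0.046 ] -3.1102993644804124
0 -3.1184960910066883
1 2.8405951106648772
2 2.5222972373164225
3 2.195990520096385
4 1.8844278317888297
5 1.5757294147557497
6 1.270864950465225
7 0.9706551698805566
8 0.6732122659949005
9 0.3783177288095195
10 0.1056200407533268
left edge dir -0.02278875226621265
right edge dir -0.015238499318280226
```

```bash
python3 - <<'E'
from h import *
im=snapshot('wrist');im=cv2.convertScaleAbs(im[160:245,250:345],alpha=2.2,beta=10)
cv2.imwrite('pics/w3d.png',cv2.resize(im,None,fx=7,fy=7,interpolation=cv2.INTER_LINEAR))
E
```

```text
(no output)
```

View pics/w3d.png

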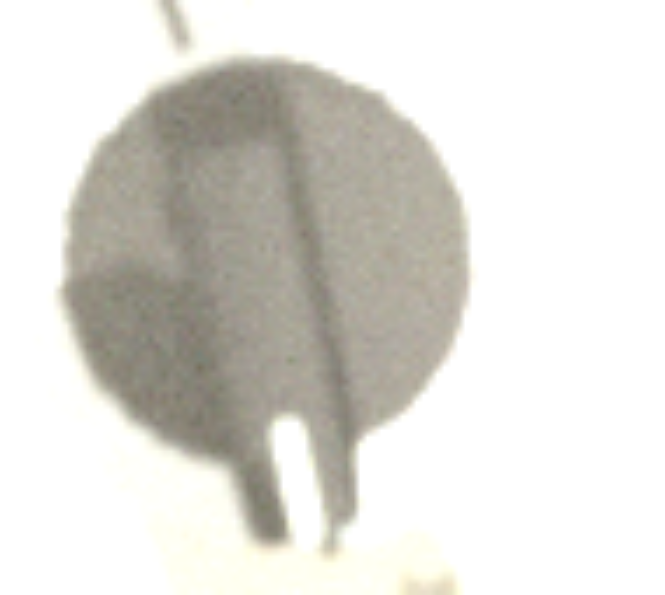

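```bash
python3 - <<'E'
from h import *
t=arm.read_time()
arm.movep([.44,.10,.28],down(1.2))
print(arm.read_tool_pos())
P,Q=pose([.5387,-.135,.17],-.935,.2)
arm.movep(P,Q)
p,q=arm.read_tool_pos(),arm.read_eef_rot();print(P,p)
im=snapshot('wrist');np.savez('w4.npz',p=p,q=q)
print(arm.read_time()-t,arm.read_time())
cv2.imwrite('pics/w4.png',im)
E
```

```text
[0.4408 0.1015 0.2799]
[ 0.5323 -0.1264  0.2229] [ 0.5327 -0.1242  0.2228]
1.9250000000000007 17.4083
```

View pics/w4.png

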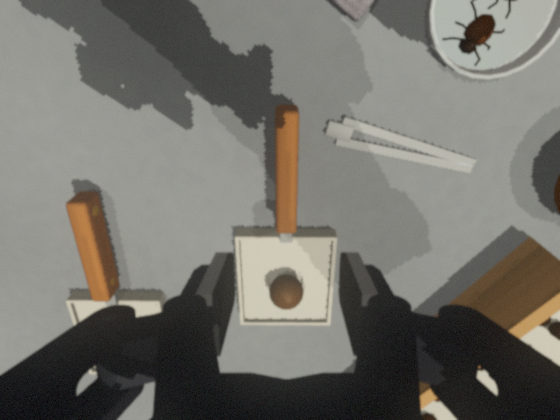

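```bash
python3 - <<'E'
from h import *
d=np.load('w4.npz');W=cam('wrist',(d['p'],Ro.from_quat(d['q']).as_matrix()))
f=lambda u,v,z:at_z(W,(u,v),z)
a,b=f(287.5,107,.032),f(287.5,232,.032);ax=(b-a)/np.linalg.norm(b-a);psi=np.arctan2(ax[1],ax[0]);print('handle',a,b,np.linalg.norm(b-a),psi)
pc=np.array([f(u,v,.014) for u,v in [(235,229),(337,229),(330,325),(241,325)]]);c=pc.mean(0);print(pc,c)
print([np.linalg.norm(pc[i]-pc[i-1]) for i in range(4)])
e=pc[0]-pc[1]; print('edge yaw',np.arctan2(e[1],e[0])-np.pi/2, np.arctan2(e[1],e[0])+np.pi/2)
for z in(.0215,):print('ball',f(287,292,z))
print('grip from pan',c-.115*ax,'from handle',a+.04*ax,b-.054*ax)
E
```

```text
handle [ 0.5166 -0.1017  0.032 ] [ 0.5726 -0.177   0.032 ] 0.09387572286181611 -0.9305983827571697
[[ 0.5431 -0.2087  0.014 ]
 [ 0.6097 -0.1593  0.014 ]
 [ 0.6714 -0.2428  0.014 ]
 [ 0.6044 -0.2925  0.014 ]] [ 0.6072 -0.2258  0.014 ]
[np.float64(0.10388172745773633), np.float64(0.08285817508217193), np.float64(0.10391734107547135), np.float64(0.08338968494956904)]
edge yaw -4.074002591285733 -0.9324099376959398
ball [ 0.612  -0.2305  0.0215]
grip from pan [ 0.5385 -0.1336  0.014 ] from handle [ 0.5404 -0.1338  0.032 ] [ 0.5404 -0.1337  0.032 ]
```

```bash
python3 - <<'E'
from h import *
t=arm.read_time()
arm.move_gripper(.36)
G=[.5395,-.134];psi=-.931;tau=.2
P,Q=pose([*G,.06],psi,tau);go(P,Q,.15);print(arm.read_tool_pos()-P)
P,Q=pose([*G,.0265],psi,tau);go(P,Q,.08,tol=.0006,n=3);print(arm.read_tool_pos()-P,arm.read_ft_force())
r=Ro.from_quat(Q).inv()*Ro.from_quat(arm.read_eef_rot());print('roterr',r.as_rotvec())
arm.move_gripper(0.0,40);arm.move_gripper(0.0,110)
print(arm.read_opening(),arm.read_tool_pos()-P,arm.read_ft_force(),arm.read_time()-t,arm.read_time())
im=snapshot('wrist');cv2.imwrite('pics/w5.png',im)
cv2.imwrite('pics/s5.png',snapshot('side'))
E
```

```text
[-0.0002  0.0002  0.0001]
[-0.0001 -0.0001 -0.0003] [-0.3945  0.3006  0.042 ]
roterr [-0.      0.0002 -0.0004]
0.16126402108460614 [ 0.0001 -0.0002  0.0005] [0.3645 1.1959 3.2228] 2.4499999999999993 19.8583
```

View pics/w5.png

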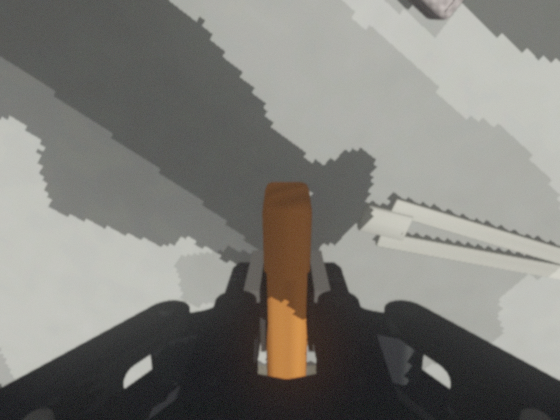

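View pics/s5.png

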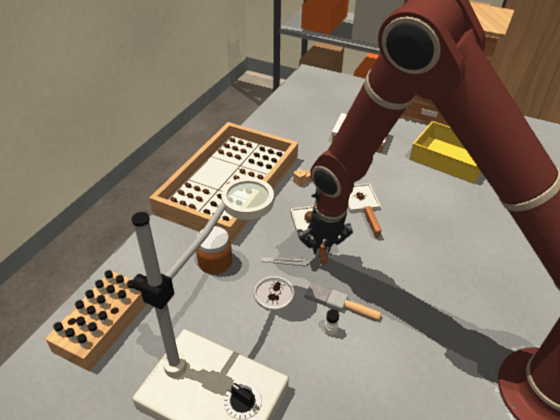

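```bash
python3 - <<'E'
from h import *
t=arm.read_time()
G=[.5395,-.134];psi=-.931;tau=.2
P,Q=pose([*G,.045],psi,tau);arm.line_to(P,.03,ori=Q);print(arm.read_tool_pos()-P,arm.read_ft_force(),arm.read_opening())
P,Q=pose([*G,.174],psi,tau);arm.line_to(P,.06,ori=Q);arm.pause(.3);print(arm.read_tool_pos()-P,arm.read_ft_force())
r=Ro.from_quat(Q).inv()*Ro.from_quat(arm.read_eef_rot());print('roterr',r.as_rotvec())
print(arm.read_time()-t,arm.read_time())
for n in('side','top'):cv2.imwrite(f'pics/{n}6.png',snapshot(n))
s=cv2.imread('pics/side6.png');cv2.imwrite('pics/side6c.png',cv2.resize(s[130:280,220:420],None,fx=4,fy=4,interpolation=cv2.INTER_CUBIC))
E
```

```text
[-0.0001  0.0001 -0.    ] [ 0.7351 -0.7679 -2.8996] 0.16744291632096886
[-0.      0.     -0.0001] [ 0.2742  0.1269 -2.0609]
roterr [-0.      0.0001 -0.0001]
3.366699999999998 23.325
```

View pics/side6c.png

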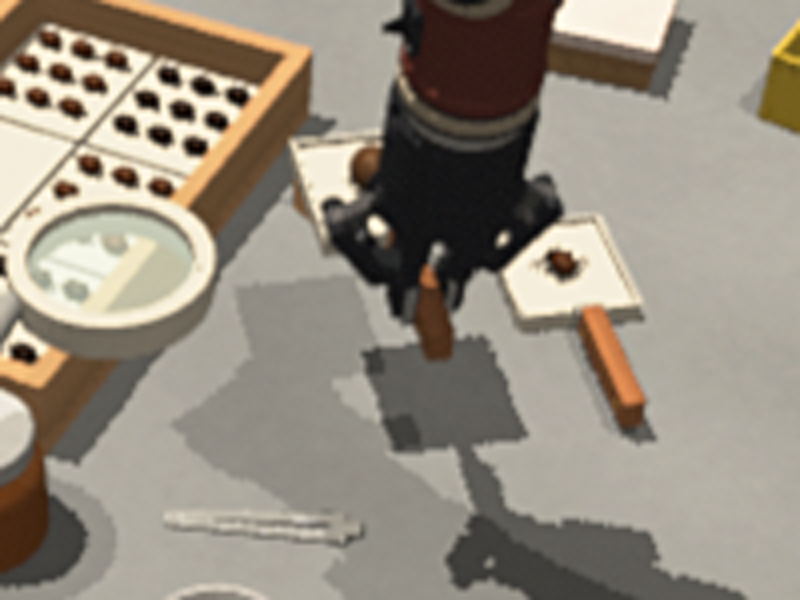

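View pics/top6.png

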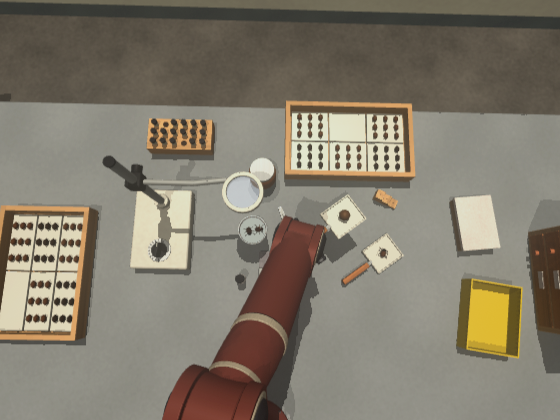

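```bash
python3 - <<'E'
from h import *
t=arm.read_time()
psi=0.0;tau=.2
P,Q=pose([.640-.115,.038,.174],psi,tau);arm.line_to(P,.05,ori=Q);arm.pause(.5);print(arm.read_tool_pos()-P,arm.read_ft_force())
print(arm.read_time()-t,arm.read_time())
for n in('side','top','wrist'):cv2.imwrite(f'pics/{n}7.png',snapshot(n))
s=cv2.imread('pics/side7.png');cv2.imwrite('pics/side7c.png',cv2.resize(s[150:300,180:380],None,fx=4,fy=4,interpolation=cv2.INTER_CUBIC))
s=cv2.imread('pics/top7.png');cv2.imwrite('pics/top7c.png',cv2.resize(s[140:290,180:380],None,fx=4,fy=4,interpolation=cv2.INTER_CUBIC))
E
```

```text
[ 0. -0.  0.] [-0.5339 -0.5799 -1.6372]
3.941700000000001 27.3667
```

View pics/side7c.png

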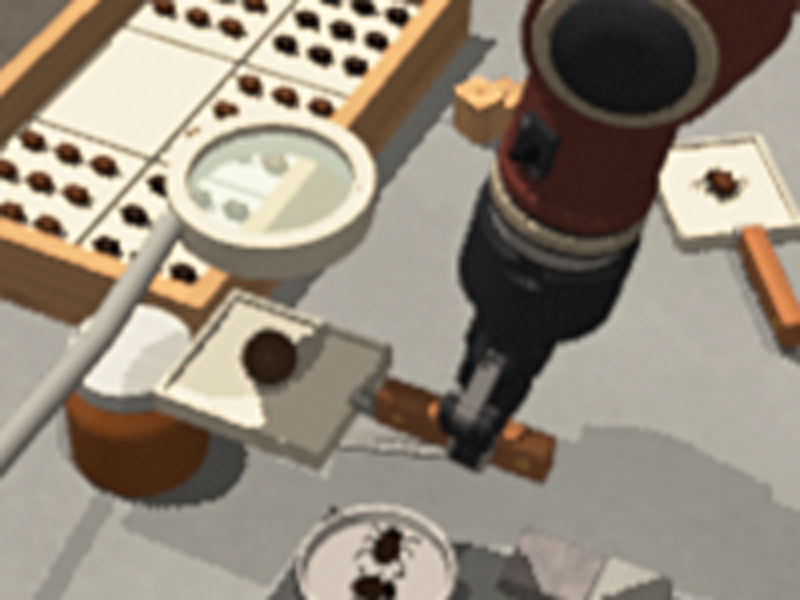

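View pics/top7c.png

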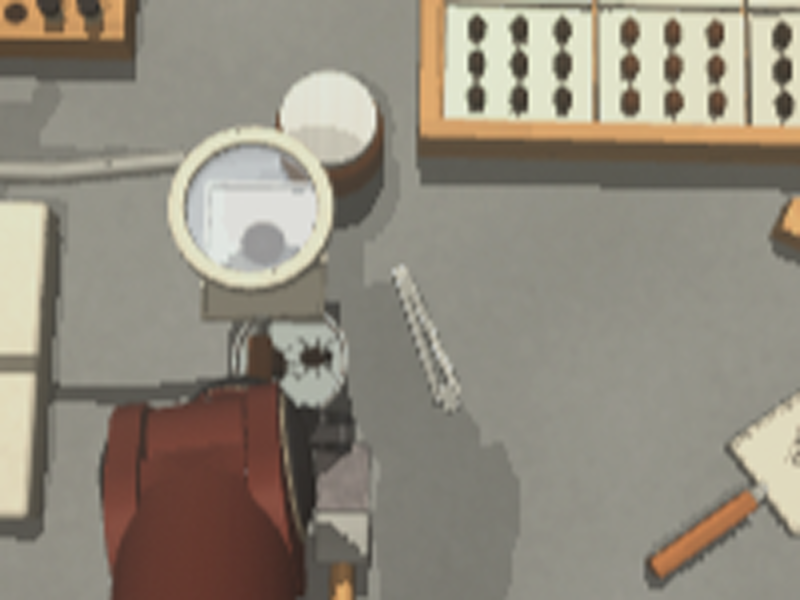

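View pics/wrist7.png

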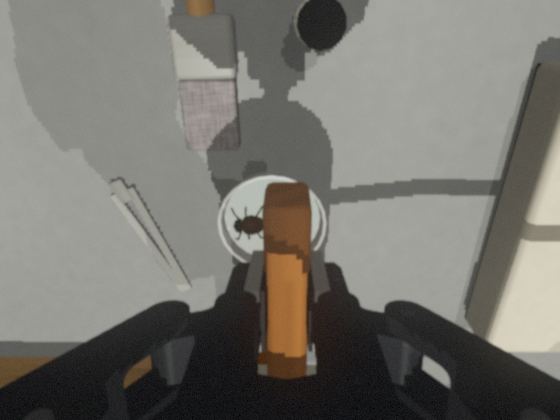

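```bash
cat > m2.py <<'E'
from h import *
T=cam('top');S=cam('side')
a=lambda x,y:(180+x/4-.4,140+y/4-.4);s=lambda x,y:(180+x/4-.4,150+y/4-.4)
lens=tri(T,a(250,208),S,s(267,187));print('lens',lens)   # glass
b=tri(T,a(263,243),S,s(270,356));print('ball',b,proj(T,b)-a(263,243),proj(S,b)-s(270,356))
# fit pan pose (rim plane) with side corners: unknown center z, pitch(roll) 
from scipy.optimize import least_squares
from sys import argv
cor={(1,1):(160,386),(1,-1):(235,292),(-1,-1):(390,347),(-1,1):(320,455)}
tc={(-1,1):(203,282),(-1,-1):(327,282)}
loc=lambda k:np.array([k[0]*.048,k[1]*.042,.014])
def res(p):
    R=Ro.from_euler('ZYX',p[3:]).as_matrix()
    return np.concatenate([proj(S,p[:3]+R@loc(k))-s(*v) for k,v in cor.items()])
f=least_squares(res,[.64,.038,.1475,0,0,0]);print('pan origin',f.x[:3],'yaw,pitch,roll',f.x[3:],'res',f.fun)
R=Ro.from_euler('ZYX',f.x[3:]).as_matrix();print('well',f.x[:3]+R@[0,0,.0215])
E
python3 m2.py
```

```text
lens [0.6407 0.0395 0.2872]
ball [0.6434 0.0395 0.1711] [0.1163 0.4308] [-0.3257 -0.095 ]
pan origin [0.6563 0.011  0.1155] yaw,pitch,roll [ 0.0102 -0.0444 -0.0001] res [-0.1148  0.5226  0.1098 -0.5197 -0.0572  0.5179  0.0645 -0.5196]
well [0.6554 0.011  0.137 ]
```

```bash
python3 - <<'E'
import cv2
s=cv2.imread('pics/side7.png');cv2.imwrite('pics/side7d.png',cv2.resize(s[215:275,215:325],None,fx=7,fy=7,interpolation=cv2.INTER_CUBIC))
s=cv2.imread('pics/top7.png');cv2.imwrite('pics/top7d.png',cv2.resize(s[170:225,215:270],None,fx=10,fy=10,interpolation=cv2.INTER_CUBIC))
E
```

```text
(no output)
```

View pics/side7d.png

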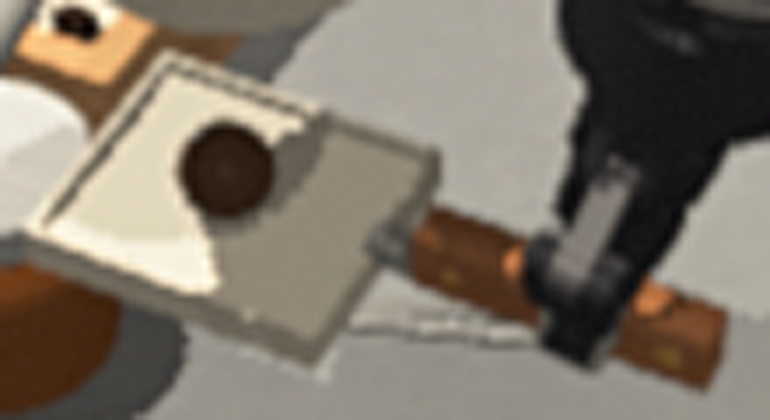

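View pics/top7d.png

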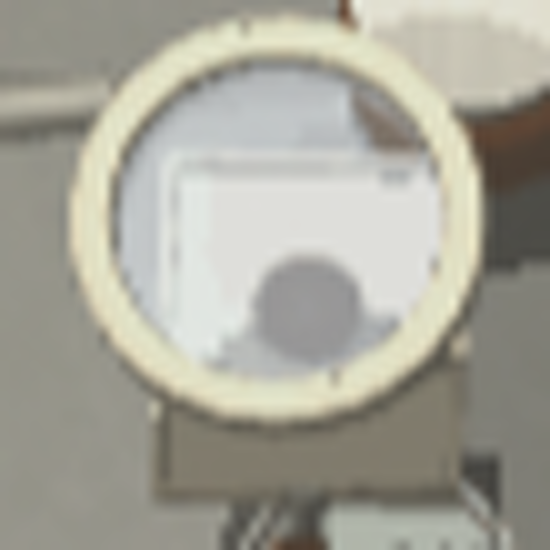

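```bash
cat > m3.py <<'E'
from h import *
from scipy.optimize import least_squares
T=cam('top');S=cam('side')
s=lambda x,y:(215+x/7-.43,215+y/7-.43);a=lambda x,y:(215+x/10-.45,170+y/10-.45)
cs={(1,1):(28,232),(1,-1):(170,52),(-1,-1):(437,150),(-1,1):(312,354)}
ct={(1,1):(170,152),(-1,1):(155,495),(-1,-1):(460,486)}
loc=lambda k:np.array([k[0]*.048,k[1]*.042,.014])
def res(p):
    R=Ro.from_euler('ZYX',p[3:]).as_matrix()
    return np.concatenate([proj(S,p[:3]+R@loc(k))-s(*v) for k,v in cs.items()]+[proj(T,p[:3]+R@loc(k))-a(*v) for k,v in ct.items()])
f=least_squares(res,[.64,.038,.1475,0,0,0]);print('pan',f.x[:3],'yaw,pitch,roll',f.x[3:]);print(f.fun.reshape(-1,2))
R=Ro.from_euler('ZYX',f.x[3:]).as_matrix();print('well',f.x[:3]+R@[0,0,.0215],'grip world',f.x[:3]+R@[-.115,0,.0265])
b=tri(T,a(308,306),S,s(227,170));print('ball',b)
l=tri(T,a(277,217),S,(246.6,195.35));print('lens',l)
E
python3 m3.py
```

```text
pan [0.642  0.0372 0.1455] yaw,pitch,roll [-0.0105 -0.003  -0.056 ]
[[-1.0116  0.5933]
 [-0.965  -0.4658]
 [ 0.6538  0.1884]
 [-0.3586 -0.5971]
 [ 0.3471  0.1863]
 [ 0.1081  0.1651]
 [ 0.409   1.7142]]
well [0.6419 0.0384 0.167 ] grip world [0.5269 0.0399 0.1716]
ball [0.6439 0.0395 0.1702]
lens [0.6407 0.0389 0.2893]
```

```bash
sed -i 's/,(-1,-1):(460,486)}/}/' m3.py; python3 m3.py; python3 - <<'E'
from h import *
# expected projection for level pan at commanded pose
S=cam('side');T=cam('top');o=np.array([.640,.038,.1475])
for k in [(1,1),(1,-1),(-1,-1),(-1,1)]:
    X=o+[k[0]*.048,k[1]*.042,.014]; u=proj(S,X);v=proj(T,X);print(k,(u-215+.43)*7,(v-[215,170]+.45)*10)
X=o+[0,0,.0215];print('ball',(proj(S,X)-215+.43)*7,(proj(T,X)-[215,170]+.45)*10)
E
```

```text
pan [0.6413 0.0373 0.1457] yaw,pitch,roll [-0.0158 -0.0053 -0.0505]
[[-0.7723  0.423 ]
 [-0.5332 -0.4235]
 [ 0.9955  0.4638]
 [-0.2159 -0.5199]
 [ 0.3909  0.3111]
 [-0.0273  0.3198]]
well [0.6412 0.0384 0.1672] grip world [0.5262 0.0405 0.1716]
ball [0.6439 0.0395 0.1702]
lens [0.6407 0.0389 0.2893]
(1, 1) [ 25.864 230.217] [169.3477 158.3095]
(1, -1) [166.7616  52.2564] [474.776  164.6739]
(-1, -1) [446.8181 152.1785] [465.9556 508.706 ]
(-1, 1) [317.3857 341.104 ] [155.423  502.6146]
ball [238.2971 173.0257] [314.6798 326.4491]
```

```bash
python3 - <<'E'
from h import *
P,Q=pose([.640-.115-.003,.038-.0005,.174-.001],0.,.2);arm.line_to(P,.006,ori=Q);arm.pause(1.5)
print(arm.read_tool_pos()-P,arm.read_ft_force(),arm.read_opening(),arm.read_time(),abs(arm.read_dq()).max())
for n in('side','top'):cv2.imwrite(f'pics/{n}8.png',snapshot(n))
s=cv2.imread('pics/side8.png');s=s[215:275,215:325];cv2.imwrite('pics/side8d.png',cv2.resize(s,None,fx=7,fy=7,interpolation=cv2.INTER_CUBIC))
s=cv2.imread('pics/top8.png');cv2.imwrite('pics/top8d.png',cv2.resize(s[170:225,215:270],None,fx=10,fy=10,interpolation=cv2.INTER_CUBIC))
E
```

```text
[-0. -0.  0.] [-0.5922  0.501  -2.6599] 0.16279680747390413 29.7 0.001234249210657033
```

View pics/side8d.png

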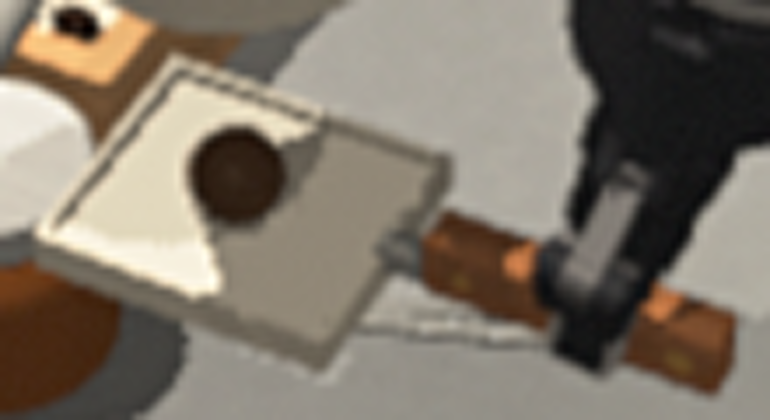

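View pics/top8d.png

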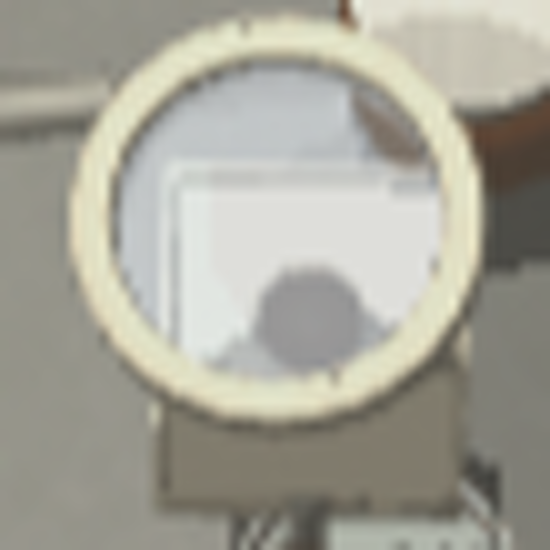

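View pics/side8.png

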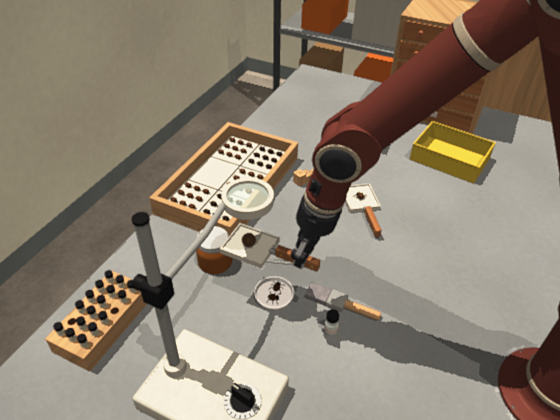

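```bash
python3 - <<'E'
from h import *
T=cam('top');S=cam('side')
s=lambda x,y:(215+x/7-.43,215+y/7-.43);a=lambda x,y:(215+x/10-.45,170+y/10-.45)
b=tri(T,a(310,317),S,s(238,174));l=tri(T,a(277,217),S,(246.6,195.35));print('ball',b,'lens',l,'diff',b-l)
from station import ticket
if abs((b-l)[:2]).max()<.006: ticket.finish_job();print('done')
E
```

```text
ball [0.6408 0.0388 0.1694] lens [0.6407 0.0389 0.2893] diff [ 0.0001 -0.0001 -0.1199]
the job is handed in; nothing more can be done
done
```

The timer is wound to its stop and the arm is holding the ball pan under the lens. I handed the job in at about 30 s; no verdict was reported.

- **Timer:** I wound it clockwise in two part turns. Moving on towards the stop, the wrist torque jumped from under 0.1 to 0.62 Nm. The bar's outline in the next picture gave about 3.3 rad. My first reading, from the white mark alone, gave about 3.25 rad; a closer look at the outline agreed with 3.3.
- **Pan:** I picked it up by its handle with the gripper leaning slightly away from the lens and carried it slowly. The ball is still in its well.
- **Final position:** The ball is within 1 mm of the lens axis and 119.9 mm below the glass, using calibration good to about 2 mm. Joint speeds were practically zero.
- **Level:** My fit of the pan corners suggested up to 0.05 rad of roll, with errors of about 1 pixel. Most of that came from one corner I probably marked wrongly. The corner positions expected for a level pan matched the picture to 1–2 pixels, so I take it as level within about 2 degrees.
- **Lens head and bench:** There was no sign of touching the lens head; it is in the same place in the pictures before and after. The other items look unmoved in the last pictures, though I checked those by eye only.

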